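Slide the freshly poured dish off the levelling table onto the pile in the carrier

TASK

The agar in the dish on the levelling table has only just set, and the dish must join the pile in the wire carrier. Take the marker that lies in its way off the levelling table and lay it flat on the bench, well clear of the carrier; then slide the dish along the table, without lifting or tipping it, through the open side of the carrier onto the pile until it is fully home between the rods and lies flat and square on the dishes below. Leave the pile and the other things on the bench as they are.

Things in the scene. Friction and masses are not known exactly. Their poses are not given: they have to be found in the camera images.
- carrier: loose steel dish carrier, 1.1 kg: foot plate 112x126x8 mm, four upright 7 mm rods (at 25 and 75 degrees either side of its +x) round a dish column of 46 mm inside radius, so a dish has 2 mm play; wire hoop and carrying loop (reaching 85 mm along +x) on the rods, top 87 mm high. Open on its -x side, which faces the levelling table. Origin: on the column's axis, at bench height.
- dish_low: petri dish, lowest of the pile, standing on the carrier's foot plate (8 mm high): round, lid 88 mm across (from 4 to 15 mm above its underside), base 82 mm across, 15 mm high. Origin: centre of its underside; z up.
- dish_mid: same kind of petri dish, lying on dish_low in the carrier; its top is 38 mm above the bench. Origin: centre of its underside; z up.
- table: levelling table, fixed: grey plate 190x150x10 mm on three screw feet, nothing sticks up from it; flat top 41 mm above the bench, 3 mm above the top of the pile. Origin: under the plate's centre, at bench height; its x axis (190 mm side) points towards the carrier. A gap of 14 to 22 mm separates it from the rims of the piled dishes; a dish slid over it bridges it.
- dish_new: the freshly poured petri dish to be moved, 88 mm across, 15 mm high, 40 g, same kind as the others, lying on the far half of the levelling table (away from the carrier). Origin: centre of its underside; z up. Too wide to grasp: push it.
- marker: marker pen, white with red cap and end, 135 mm long, 17 mm wide and 16 mm high, lying across the levelling table between dish and carrier. Origin: middle of its underside; its long axis is its y axis.
- timer: bystander: white bench timer, 68 x 64 x 22 mm. Origin: centre of its underside.
- cup: bystander: specimen cup with white lid, 56 mm across, 60 mm high. Origin: centre of its underside.
- spare_dish: bystander: another petri dish, lying alone on the bench. Origin: centre of its underside.
- tape: bystander: roll of masking tape lying flat, 104 mm across, 25 mm high. Origin: centre of its underside.
Things that resemble listed ones, but are neither listed nor needed, are in the scene too. Leave any green look-alike of the dish_new alone.

How it is judged:
By the outcome, as a careful person would: the job done as asked, in the order asked, and still so for the second after the job is handed in, with the robot touching nothing.
It also fails if it takes over 56 s, if anything falls off the work surface, if the arm or the gripper's body presses on something with over 40 N, if the wrist force passes 120 N, or if a joint passes its speed limit or range.

ROBOT

A 7-joint arm with a two-finger parallel gripper is mounted at the origin on a cart in front of the work surface, level with it; the furniture and walls round the work are solid. World frame = base frame: x ahead of the robot, y to its left, z up, the work surface at z = 0. Lengths are in mm, angles in rad, forces in N, time in s.
With the tool pointing down it reaches from about 400 to 875 mm from the base axis. Payload 6.5 kg.
Tool frame: the origin (TCP) lies on the mounting face of the last link; the fingertips stand 166 mm ahead of it and the grasp point (between the pads) lies 147 mm ahead of it; z points along the fingers, y is the line along which they close (so a half turn about z gives the same grasp; the last joint's range is limited). The gripper opens to 88 mm and grips with 3 to 60 N. Pads are 18 mm wide; open, the fingers measure 123 mm over their backs; the gripper's body (75 mm by 187 mm) begins 45 mm behind the grasp point.
Start: joints at [1.133, 0.536, -0.004, 1.538, 0.003, 1.067, -0.071], TCP at [236.14, -605.581, 404.716] pointing down, gripper open.
Joint ranges: [-2.7, 2.7], [-0.37, 2.16], [-1.27, 1.26], [0.24, 2.4], [-1.31, 4.45], [0.19, 1.91], [-2.76, 2.76]. Speed limits (rad/s): [2.39, 2.39, 3.14, 3.14, 3.14, 3.14, 3.14].

INTERFACE

Orientations are given as a 3x3 rotation matrix whose columns are the frame's x, y, z axes.
In Python, from rig import bot gives the robot as it stands.
- The arm moves only by the tool step_arm, never from a script. Its arguments are lists of equal length, an entry for each row: "linear": the shift along the tool's x, y, z in units of 30 mm (1.0 is 30 mm), a list of three; "yaw": the turn about the tool's z in units of 6 degrees (1.0 is 6 degrees). In form: {"linear": [[x, y, z], ...], "yaw": [yaw, ...]}. A call has exactly 5 rows; each row is the pose to reach, as a shift and turn from the pose commanded when the call began, along the tool's axes at that moment; what a row does not reach only later rows make up. A row lasts 1/12 s, in which the tool goes at most 41.7 mm and 7.16 degrees, less where a joint would pass 70% of its speed; a pose out of reach is approached as far as the arm can. A call with a gripper value outside its range is refused whole. "claw" is the opening, from 0 (shut) to 1 (fully open), set as the call begins (left out, the last holds). The fingers move at their own pace and stop on an object; the grip force is fixed at half the most. Time passes only in rows, so rows that repeat a pose let the fingers close, or fill a call up. It gives the time, the measured TCP pose, the force, the opening and the grip force at its end, in the units of the state.
- bot.get_state(): the state, without advancing time (a new reading comes with each control period).
- bot.grab_frame(name): name is "scene" or "top"; returns a dict with "image" (420x560x3 uint8, red, green, blue), "fx", "fy", "cx", "cy" (pixels), "world_from_camera" (4x4, takes a point from camera to world coordinates). Camera axes: x right, y down, z forward; pixel columns grow to the right and rows downward; lengths in mm; the calibration is good to about 2 mm. A picture is of the moment at which its call begins. There is no depth.
- bot.finish_job(): hands the job in; it is judged then, once.
The state is a dict: "t": time; "q": joint angles; "qvel": joint speeds; "joint_torque": joint torques, N m; "ee_pos": TCP position; "ee_rot": TCP orientation; "contact_force": force on the tool from outside, world axes, zero at the start; "moment": the same for the moment, N m; "width": finger opening in mm; "gripper_force": force on a finger pad.
Only numpy, scipy, OpenCV 4.12 (cv2) and the standard library are available. Lean on these libraries where they do the work, as an engineer would, in place of code of your own. Each camera call takes 0.05 s, during which the arm holds its last target. There are 200 camera calls.

## Working session

There is one attempt and no reset: what is moved stays moved. The work goes in short steps, Python scripts to look and compute and a tool call to move; the robot and the scene stay as the last step left them, time stands still between calls to the robot, and variables do not carry over. Pictures are saved under pics/ and viewed, at most 13 in all, crops included, and the job is handed in when it is done.

Besides the shell and the picture viewer there is one more tool, called after "Request:" by a JSON object that holds its "method" and its "body", one argument or row to a line. step_arm: Moves the arm, as the interface text tells. Its arguments: {"type":"object","properties":{"linear":{"type":"array"},"yaw":{"type":"array"},"claw":{"type":"number"}},"required":["linear","yaw"]}

```bash
mkdir -p pics; cat > h.py <<'E'
import numpy as np, cv2
from rig import bot
def grab(n,save=None):
    f=bot.grab_frame(n)
    if save: cv2.imwrite('pics/'+save,cv2.cvtColor(f['image'],cv2.COLOR_RGB2BGR))
    return f
def ray(f,u,v,z):
    T=np.array(f['world_from_camera']);d=T[:3,:3]@np.array([(u-f['cx'])/f['fx'],(v-f['cy'])/f['fy'],1.])
    o=T[:3,3];return o+d*(z-o[2])/d[2]
def proj(f,p):
    T=np.linalg.inv(np.array(f['world_from_camera']));c=T[:3,:3]@np.array(p,float)+T[:3,3]
    return f['fx']*c[0]/c[2]+f['cx'],f['fy']*c[1]/c[2]+f['cy']
E
python3 - <<'E'
from h import *
s=bot.get_state()
for k in ('t','ee_pos','ee_rot','width','contact_force'):print(k,s[k])
for n in('top','scene'):
    f=grab(n,n+'1.png');print(n,f['fx'],f['cx'],f['cy'],np.round(f['world_from_camera'],3).tolist())
E
```

```text
t 0.0
ee_pos [ 236.04259867 -605.28925871  403.8501604 ]
ee_rot [[ 9.31652447e-01  3.63349990e-01 -7.09283588e-04]
 [ 3.63350669e-01 -9.31651172e-01  1.54423181e-03]
 [-9.97082726e-05 -1.69640601e-03 -9.99998556e-01]]
width 88.39652370136558
contact_force [-0.27084151  0.66744829 -0.68836178]
top 520.5999400145961 282.0675302610622 207.47173078422233 [[0.025, -0.994, 0.105, 394.517], [-1.0, -0.025, -0.0, -32.369], [0.003, -0.105, -0.994, 1375.532], [0.0, 0.0, 0.0, 1.0]]
scene 399.7414753990849 283.28861079366783 208.65273986097532 [[-0.772, -0.246, 0.585, 18.969], [-0.635, 0.316, -0.705, 582.745], [-0.012, -0.916, -0.401, 437.555], [0.0, 0.0, 0.0, 1.0]]
```

View pics/top1.png

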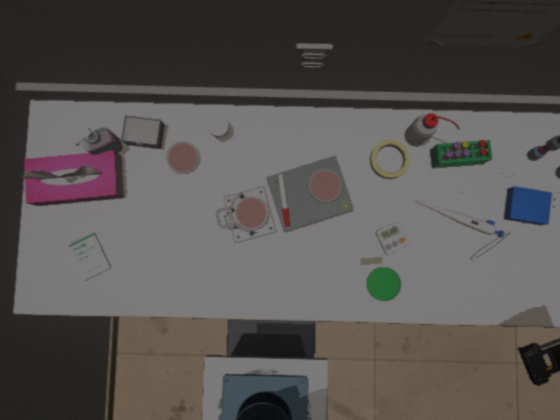

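View pics/scene1.png

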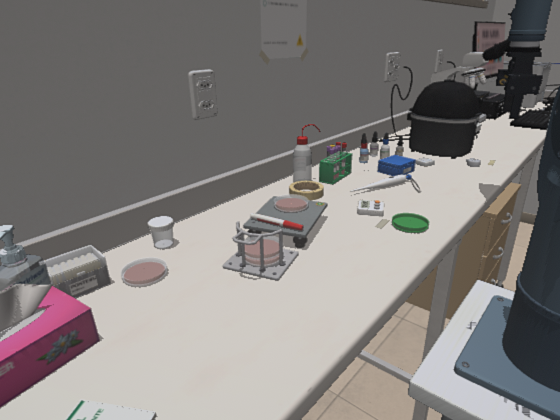

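The top view shows the dish at about (325,186) and the marker from (281,175) to (286,222). The table is centred near (311,193), and the carrier at (251,213) with its loop pointing left. The green decoy is at (384,283). The scene view confirms the layout. Next I measure.

```bash
cat > m.py <<'E'
from h import *
f=grab('top');im=f['image'];hsv=cv2.cvtColor(im,cv2.COLOR_RGB2HSV)
H,S,V=[hsv[...,i].astype(int) for i in range(3)]
def comps(m,amin,z):
    n,l,st,c=cv2.connectedComponentsWithStats(m.astype(np.uint8))
    for i in range(1,n):
        if st[i,4]>=amin:
            pts=np.argwhere(l==i)[:,::-1].astype(np.float32);r=cv2.minAreaRect(pts)
            print(np.round(c[i],1),st[i].tolist(),np.round(ray(f,*c[i],z)[:2],1),'rect',[np.round(ray(f,*p,z)[:2],0).tolist() for p in cv2.boxPoints(r)])
roi=np.zeros(H.shape,bool);roi[140:260,205:420]=1
print('pink');comps(roi&((H<12)|(H>170))&(S>50)&(S<150)&(V>90),100,50)
print('red');comps(roi&((H<8)|(H>172))&(S>170),10,52)
print('table');m=roi&(V<125)&(S<40)&(V>60);m=cv2.morphologyEx(m.astype(np.uint8),cv2.MORPH_OPEN,np.ones((5,5)));comps(m,500,41)
print('px',hsv[195,345],hsv[200,284],hsv[186,325],hsv[213,251],hsv[238,240],hsv[250,300])
cv2.imwrite('pics/crop1.png',cv2.resize(cv2.cvtColor(im[145:255,205:365],cv2.COLOR_RGB2BGR),None,fx=5,fy=5,interpolation=cv2.INTER_CUBIC))
E
python3 m.py
```

```text
pink
[324.7 185.3] [310, 171, 30, 30, 691] [ 594.4 -141. ] rect [[593.0, -89.0], [647.0, -141.0], [595.0, -194.0], [541.0, -143.0]]
[250.8 212.5] [237, 198, 29, 30, 673] [519.5  46.9] rect [[556.0, 83.0], [558.0, 12.0], [483.0, 10.0], [481.0, 81.0]]
red
[285.8 216.4] [284, 209, 5, 16, 47] [511.5 -42.8] rect [[530.0, -36.0], [531.0, -44.0], [492.0, -49.0], [491.0, -41.0]]
table
[314.8 196.2] [213, 140, 207, 120, 12244] [ 566.7 -116.5] rect [[444.0, 150.0], [750.0, 131.0], [708.0, -412.0], [403.0, -380.0]]
[409.9 170.5] [392, 144, 28, 51, 664] [ 640.2 -362.5] rect [[709.0, -316.0], [711.0, -386.0], [579.0, -386.0], [577.0, -316.0]]
px [60  6 89] [  0   6 124] [  5  75 106] [  5  73 105] [165   4 119] [150   2 123]
```

View pics/crop1.png

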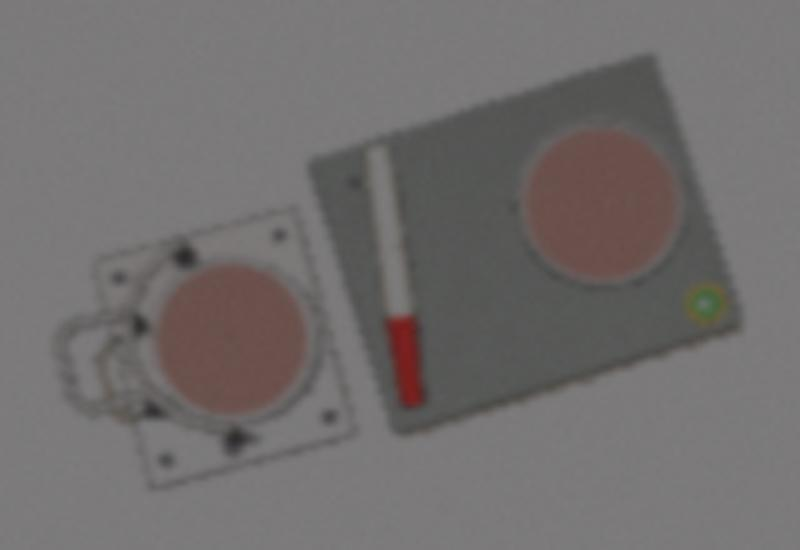

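The crop shows the table's four corners at about (309,158), (653,54), (742,330) and (398,434). The marker runs from (377,147) to (412,405). The foot plate corners are (95,258), (298,207), (356,434) and (153,488), and the pile is at (231,339).

```bash
python3 - <<'E'
from h import *
f=grab('top')
R=lambda u,v,z:ray(f,205+(u+.5)/5-.5,145+(v+.5)/5-.5,z)[:2]
ang=lambda d:round(float(np.degrees(np.arctan2(d[1],d[0]))),1)
T=[R(*p,41) for p in((309,158),(653,54),(742,330),(398,434))]
print('table c',np.mean(T,0),'xax',ang(T[0]+T[3]-T[1]-T[2]),'len',np.linalg.norm(T[0]-T[1]),np.linalg.norm(T[1]-T[2]),'edge',(T[0]+T[3])/2)
C=[R(*p,8) for p in((95,258),(298,207),(356,434),(153,488))]
print('foot c',np.mean(C,0),'xax',ang(C[0]+C[3]-C[1]-C[2]),np.linalg.norm(C[0]-C[1]),np.linalg.norm(C[1]-C[2]))
a,b=R(377,147,50),R(412,405,50)
print('marker',(a+b)/2,ang(a-b),np.linalg.norm(a-b),a,b)
n=R(600.5,203.5,49);m=R(231,339.5,31);print('new',n,'mid',m,'dir',ang(m-n),np.linalg.norm(m-n))
E
```

```text
table c [ 574.08424393 -103.27873021] xax 108.4 len 187.33448449206497 151.18670007147568 edge [544.74659393 -14.86833497]
foot c [519.73720584  52.23603768] xax 106.0 110.76295662366083 124.4141171185496
marker [554.53112441 -35.81940602] 9.1 134.45368761452858 [620.91791197 -25.22492798] [488.14433684 -46.41388406]
new [ 594.53674401 -140.99472974] mid [521.1887048   48.06253496] dir 111.2 202.78704147734027
```

```bash
cat > to.py <<'E'
# usage: to.py x y z [tool-y heading deg]: shift in tool axes (30mm units) and yaw units (6 deg)
import sys
from h import *
a=[float(v) for v in sys.argv[1:]]
s=bot.get_state();R=np.array(s['ee_rot'])
d=R.T@(np.array(a[:3])-s['ee_pos'])/30
h=np.degrees(np.arctan2(R[1,1],R[0,1]))
print('t',round(s['t'],2),'pos',np.round(s['ee_pos'],1),'head',round(h,2),'units',np.round(d,3),'F',np.round(s['contact_force'],1),'w',round(s['width'],1))
if len(a)>3: print('yaw',round(-(((a[3]-h)+90)%180-90)/6,3))
E
python3 to.py 554 -36 300 -81; python3 to.py 554 -36 210 -81
```

```text
t 0.2 pos [ 236.1 -605.4  404.2] head -68.69 units [ 16.77  -13.828   3.486] F [-0.1  0.6  0.2] w 88.3
yaw 2.051
t 0.2 pos [ 236.1 -605.4  404.2] head -68.69 units [ 16.77  -13.824   6.486] F [-0.1  0.6  0.2] w 88.3
yaw 2.051
```

Request:
{"method": "step_arm", "body": {
  "linear": [
    [5.2,-4.3,0.8],
    [5.2,-4.3,0.8],
    [5.2,-4.3,0.8],
    [5.2,-4.3,0.8],
    [5.2,-4.3,0.8]
  ],
  "yaw": [0,0,0,0,0]
}}

```text
t: 0.62
ee_pos: [335.5, -426.3, 380.4]
ee_rot: [[0.931, 0.364, 0.0], [0.364, -0.931, 0.001], [0.0, -0.001, -1.0]]
contact_force: [1.8, 0.2, 0.9]
width: 88.4
gripper_force: 0.0
```

Request:
{"method": "step_arm", "body": {
  "linear": [
    [5.2,-4.3,0.8],
    [5.2,-4.3,0.8],
    [5.2,-4.3,0.8],
    [5.2,-4.3,0.8],
    [5.2,-4.3,0.8]
  ],
  "yaw": [0,0,0,0,0]
}}

```text
t: 1.03
ee_pos: [433.9, -249.3, 356.6]
ee_rot: [[0.931, 0.364, 0.0], [0.364, -0.931, 0.0], [0.0, -0.0, -1.0]]
contact_force: [0.9, -0.8, 0.5]
width: 87.9
gripper_force: 0.0
```

Request:
{"method": "step_arm", "body": {
  "linear": [
    [5.2,-4.3,0.8],
    [5.2,-4.3,0.8],
    [5.2,-4.3,0.8],
    [5.2,-4.3,0.8],
    [5.2,-4.3,0.8]
  ],
  "yaw": [2.05,2.05,2.05,2.05,2.05],
  "claw": 0.55
}}

```text
t: 1.45
ee_pos: [532.2, -73.1, 332.5]
ee_rot: [[0.988, 0.156, 0.0], [0.156, -0.988, -0.0], [0.0, 0.0, -1.0]]
contact_force: [0.3, -0.6, 0.7]
width: 56.8
gripper_force: 0.0
```

```bash
python3 to.py 554 -36 240 -81
```

```text
t 1.45 pos [532.2 -73.1 332.5] head -81.0 units [ 0.912 -1.107  3.084] F [ 0.3 -0.6  0.7] w 56.8
yaw -0.001
```

Request:
{"method": "step_arm", "body": {
  "linear": [
    [0.5,-0.6,1.0],
    [0.91,-1.1,2.0],
    [0.91,-1.1,3.0],
    [0.91,-1.1,3.0],
    [0.91,-1.1,3.0]
  ],
  "yaw": [0,0,0,0,0]
}}

```text
t: 1.87
ee_pos: [552.5, -38.4, 241.7]
ee_rot: [[0.988, 0.156, -0.004], [0.156, -0.988, -0.0], [-0.004, -0.0, -1.0]]
contact_force: [0.4, -0.1, 0.8]
width: 48.4
gripper_force: 0.0
```

```bash
python3 to.py 554 -36 210 -81; python3 - <<'E'
from h import *
f=grab('scene','s2.png');cv2.imwrite('pics/s2c.png',cv2.resize(cv2.imread('pics/s2.png')[120:290,190:360],None,fx=3.5,fy=3.5))
E
```

```text
t 1.87 pos [552.5 -38.4 241.7] head -81.0 units [ 0.065 -0.07   1.057] F [ 0.4 -0.1  0.8] w 48.4
yaw 0.0
```

View pics/s2c.png

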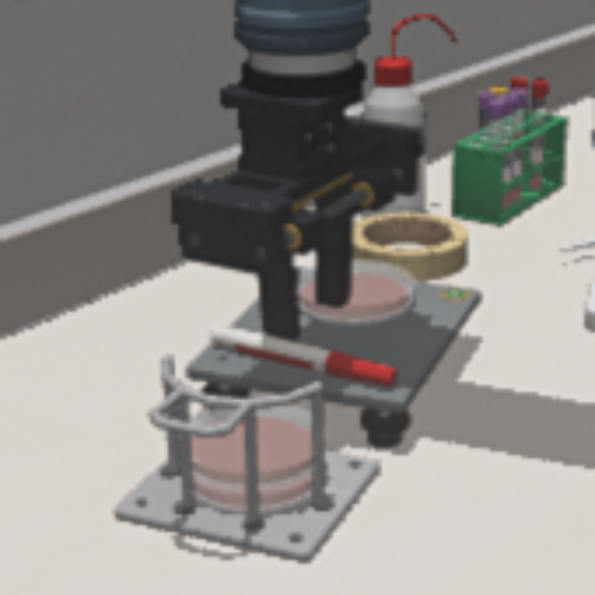

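The fingers hang above the marker and straddle it, with the near fingertip at crop (282,332). I'll descend and close.

Request:
{"method": "step_arm", "body": {
  "linear": [
    [0.06,-0.06,0.4],
    [0.06,-0.06,0.8],
    [0.06,-0.06,1.05],
    [0.06,-0.06,1.05],
    [0.06,-0.06,1.05]
  ],
  "yaw": [0,0,0,0,0]
}}

```text
t: 2.33
ee_pos: [554.6, -36.3, 210.9]
ee_rot: [[0.988, 0.156, -0.001], [0.156, -0.988, -0.0], [-0.001, -0.0, -1.0]]
contact_force: [-0.4, 0.9, 0.2]
width: 48.7
gripper_force: 0.0
```

Request:
{"method": "step_arm", "body": {
  "linear": [
    [0,0,0],
    [0,0,0],
    [0,0,0],
    [0,0,0],
    [0,0,0]
  ],
  "yaw": [0,0,0,0,0],
  "claw": 0.1
}}

```text
t: 2.75
ee_pos: [554.9, -36.1, 211.4]
ee_rot: [[0.988, 0.157, 0.0], [0.157, -0.988, -0.0], [0.0, 0.0, -1.0]]
contact_force: [-1.2, -0.4, 0.4]
width: 16.9
gripper_force: 0.0
```

Request:
{"method": "step_arm", "body": {
  "linear": [
    [0,0,0],
    [0,0,0],
    [0,0,0],
    [0,0,0],
    [0,0,0]
  ],
  "yaw": [0,0,0,0,0]
}}

```text
t: 3.17
ee_pos: [555.0, -36.1, 211.4]
ee_rot: [[0.988, 0.156, 0.0], [0.156, -0.988, -0.0], [0.0, 0.0, -1.0]]
contact_force: [-1.1, -0.2, 4.4]
width: 14.9
gripper_force: 30.0
```

Request:
{"method": "step_arm", "body": {
  "linear": [
    [0,0,-0.3],
    [0,0,-1.0],
    [0,0,-2.0],
    [0,0,-3.0],
    [0,0,-4.0]
  ],
  "yaw": [0,0,0,0,0]
}}

```text
t: 3.58
ee_pos: [554.5, -36.0, 332.8]
ee_rot: [[0.988, 0.157, -0.001], [0.157, -0.988, 0.0], [-0.001, -0.0, -1.0]]
contact_force: [0.6, -1.1, -1.7]
width: 14.8
gripper_force: 30.0
```

```bash
python3 to.py 490 280 340 -81;python3 to.py 490 280 176 -81; python3 - <<'E'
from h import *
f=grab('scene','s3.png');cv2.imwrite('pics/s3c.png',cv2.resize(cv2.imread('pics/s3.png')[80:290,190:360],None,fx=2.8,fy=2.8))
E
```

```text
t 3.58 pos [554.5 -36.  332.8] head -80.99 units [ -0.473 -10.74   -0.238] F [ 0.6 -1.1 -1.7] w 14.8
yaw 0.002
t 3.58 pos [554.5 -36.  332.8] head -80.99 units [ -0.469 -10.738   5.228] F [ 0.6 -1.1 -1.7] w 14.8
yaw 0.002
```

View pics/s3c.png

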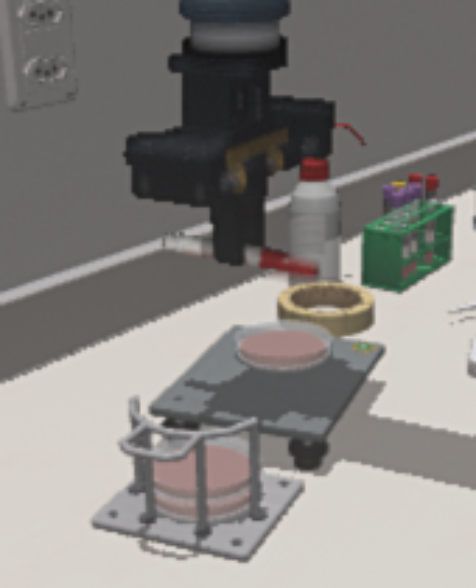

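The marker is held level, from crop (165,240) to (318,272), and is clear of the table. I'll carry it over to the left.

Request:
{"method": "step_arm", "body": {
  "linear": [
    [0,-1.2,0],
    [0,-2.5,0],
    [0,-3.8,0],
    [-0.2,-5.1,0],
    [-0.2,-6.4,0]
  ],
  "yaw": [0,0,0,0,0]
}}

```text
t: 4.05
ee_pos: [517.6, 154.1, 331.4]
ee_rot: [[0.988, 0.156, -0.001], [0.156, -0.988, -0.0], [-0.001, 0.0, -1.0]]
contact_force: [0.9, 0.5, -0.7]
width: 14.5
gripper_force: 30.0
```

Request:
{"method": "step_arm", "body": {
  "linear": [
    [-0.2,-1.3,0],
    [-0.2,-2.6,0],
    [-0.2,-3.9,0.4],
    [-0.2,-4.3,1.4],
    [-0.2,-4.3,2.6]
  ],
  "yaw": [0,0,0,0,0]
}}

```text
t: 4.47
ee_pos: [492.0, 284.9, 254.7]
ee_rot: [[0.987, 0.163, 0.004], [0.163, -0.987, 0.006], [0.005, -0.006, -1.0]]
contact_force: [1.6, -0.3, -0.3]
width: 14.9
gripper_force: 30.0
```

Request:
{"method": "step_arm", "body": {
  "linear": [
    [0,0,1.0],
    [0,0,1.8],
    [0,0,2.3],
    [0,0,2.3],
    [0,0,2.3]
  ],
  "yaw": [0,0,0,0,0]
}}

```text
t: 4.88
ee_pos: [492.5, 279.1, 184.0]
ee_rot: [[0.988, 0.157, -0.001], [0.157, -0.988, -0.001], [-0.001, 0.0, -1.0]]
contact_force: [-0.0, 0.3, 1.1]
width: 14.6
gripper_force: 30.0
```

```bash
python3 to.py 490 280 171 -81
```

```text
t 4.88 pos [492.5 279.1 184. ] head -80.99 units [-0.078 -0.044  0.433] F [-0.   0.3  1.1] w 14.6
yaw 0.002
```

Request:
{"method": "step_arm", "body": {
  "linear": [
    [0,0,0.2],
    [0,0,0.35],
    [0,0,0.42],
    [0,0,0.42],
    [0,0,0.42]
  ],
  "yaw": [0,0,0,0,0]
}}

```text
t: 5.3
ee_pos: [492.9, 279.1, 171.9]
ee_rot: [[0.988, 0.156, 0.0], [0.156, -0.988, 0.0], [0.0, -0.0, -1.0]]
contact_force: [-0.3, -0.5, 0.2]
width: 14.2
gripper_force: 30.0
```

Request:
{"method": "step_arm", "body": {
  "linear": [
    [0,0,0],
    [0,0,0],
    [0,0,0],
    [0,0,0],
    [0,0,0]
  ],
  "yaw": [0,0,0,0,0],
  "claw": 0.45
}}

```text
t: 5.72
ee_pos: [492.8, 279.1, 171.7]
ee_rot: [[0.988, 0.156, 0.0], [0.156, -0.988, 0.0], [0.0, -0.0, -1.0]]
contact_force: [-0.5, 0.6, 0.6]
width: 39.3
gripper_force: 0.0
```

Request:
{"method": "step_arm", "body": {
  "linear": [
    [0,0,-0.4],
    [0,0,-1.3],
    [0,0,-2.6],
    [0,0,-3.9],
    [0,0,-5.2]
  ],
  "yaw": [0,0,0,0,0]
}}

```text
t: 6.13
ee_pos: [492.4, 278.9, 330.1]
ee_rot: [[0.988, 0.157, -0.0], [0.157, -0.988, 0.0], [-0.0, -0.0, -1.0]]
contact_force: [0.9, 0.1, 1.1]
width: 39.6
gripper_force: 0.0
```

```bash
python3 to.py 621 -211 320 -158.8; python3 -c "
from h import *;print(np.round(bot.get_state()['q'],2));grab('scene','s4.png')"
```

```text
t 6.13 pos [492.4 278.9 330.1] head -80.99 units [ 1.677 16.799  0.335] F [0.9 0.1 1.1] w 39.6
yaw 12.969
[-0.43  0.5  -0.22  1.82  0.14  0.84 -2.13]
```

View pics/s4.png

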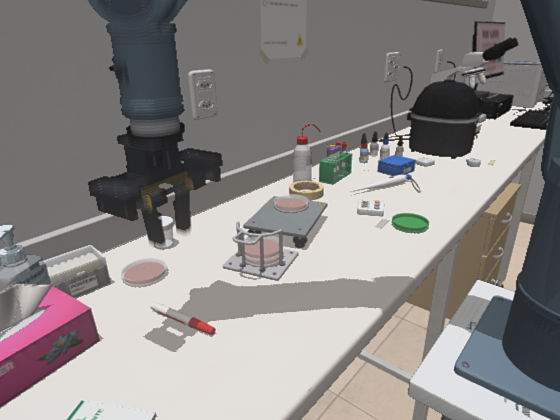

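The marker lies flat on the bench from pixel (155,308) to (212,330), well clear of the carrier. I'll turn to heading +21.2° to stay clear of joint 7's limit.

Request:
{"method": "step_arm", "body": {
  "linear": [
    [0,1.2,0],
    [0.2,2.4,0],
    [0.3,3.6,0],
    [0.4,4.8,0],
    [0.6,6.0,0]
  ],
  "yaw": [-1.1,-2.2,-3.3,-4.4,-5.5]
}}

```text
t: 6.6
ee_pos: [538.4, 102.5, 328.3]
ee_rot: [[0.739, 0.674, 0.0], [0.674, -0.739, -0.0], [0.0, 0.0, -1.0]]
contact_force: [0.2, -0.3, -0.7]
width: 40.0
gripper_force: 0.0
```

```bash
python3 to.py 621 -211 320 -158.8
```

```text
t 6.6 pos [538.4 102.5 328.3] head -47.64 units [-5.007  9.575  0.282] F [ 0.2 -0.3 -0.7] w 40.0
yaw -11.473
```

Request:
{"method": "step_arm", "body": {
  "linear": [
    [-0.6,1.1,0],
    [-1.2,2.2,0],
    [-1.8,3.3,0],
    [-2.4,4.4,0],
    [-2.9,5.5,0]
  ],
  "yaw": [-1.1,-2.2,-3.3,-4.4,-5.5]
}}

```text
t: 7.02
ee_pos: [584.2, -79.1, 328.3]
ee_rot: [[0.254, 0.967, 0.0], [0.967, -0.254, -0.001], [-0.001, 0.0, -1.0]]
contact_force: [0.5, -0.4, 0.0]
width: 39.4
gripper_force: 0.0
```

```bash
python3 to.py 621 -211 300 21.2
```

```text
t 7.02 pos [584.2 -79.1 328.3] head -14.71 units [-3.941  2.301  0.946] F [ 0.5 -0.4  0. ] w 39.4
yaw -5.985
```

Request:
{"method": "step_arm", "body": {
  "linear": [
    [-0.9,0.5,0.2],
    [-1.8,1.0,0.4],
    [-2.7,1.6,0.6],
    [-3.6,2.1,0.9],
    [-3.94,2.3,0.95]
  ],
  "yaw": [-1.1,-2.2,-3.3,-4.4,-5.5]
}}

```text
t: 7.43
ee_pos: [620.0, -214.6, 298.1]
ee_rot: [[-0.309, 0.951, -0.001], [0.951, 0.309, -0.003], [-0.003, -0.002, -1.0]]
contact_force: [-1.4, -0.4, -1.0]
width: 39.5
gripper_force: 0.0
```

Request:
{"method": "step_arm", "body": {
  "linear": [
    [0,0,0.5],
    [0,0,0.5],
    [0,0,0.5],
    [0,0,0.5],
    [0,0,0.5]
  ],
  "yaw": [-0.5,-0.5,-0.5,-0.5,-0.5]
}}

```text
t: 7.85
ee_pos: [620.9, -207.8, 285.2]
ee_rot: [[-0.359, 0.933, 0.001], [0.933, 0.359, -0.0], [-0.001, 0.001, -1.0]]
contact_force: [-0.4, 0.7, -0.2]
width: 39.7
gripper_force: 0.0
```

```bash
python3 to.py 621.6 -211 212 21.2; python3 m.py | sed -n 1,3p; python3 - <<'E'
from h import *
f=grab('scene','s5.png');cv2.imwrite('pics/s5c.png',cv2.resize(cv2.imread('pics/s5.png')[120:290,190:360],None,fx=3.5,fy=3.5))
E
```

```text
t 7.85 pos [ 620.9 -207.8  285.2] head 21.01 units [-0.108 -0.019  2.441] F [-0.4  0.7 -0.2] w 39.7
yaw -0.031
pink
[324.8 185.3] [310, 171, 30, 30, 692] [ 594.4 -141.2] rect [[593.0, -89.0], [647.0, -141.0], [595.0, -194.0], [541.0, -143.0]]
[250.8 212.4] [237, 198, 29, 30, 669] [519.6  46.8] rect [[556.0, 83.0], [558.0, 12.0], [483.0, 10.0], [481.0, 81.0]]
```

View pics/s5c.png

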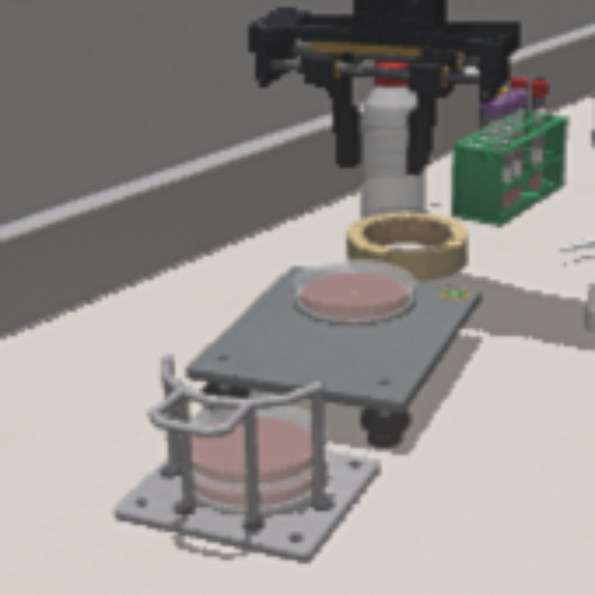

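The fingers hang behind the dish and the way to the carrier is clear. I'll descend behind it.

Request:
{"method": "step_arm", "body": {
  "linear": [
    [-0.1,0,0.9],
    [-0.1,0,1.8],
    [-0.1,0,2.3],
    [-0.1,0,2.44],
    [-0.1,0,2.44]
  ],
  "yaw": [0,0,0,0,0]
}}

```text
t: 8.37
ee_pos: [621.3, -211.1, 210.1]
ee_rot: [[-0.359, 0.933, -0.002], [0.933, 0.359, 0.001], [0.001, -0.002, -1.0]]
contact_force: [0.5, -0.3, 0.2]
width: 39.4
gripper_force: 0.0
```

```bash
python3 to.py 611.9 -185.7 212 21.2
```

```text
t 8.37 pos [ 621.3 -211.1  210.1] head 21.02 units [ 0.902  0.011 -0.063] F [ 0.5 -0.3  0.2] w 39.4
yaw -0.029
```

Request:
{"method": "step_arm", "body": {
  "linear": [
    [0.3,0,-0.05],
    [0.6,0,-0.05],
    [0.75,0,-0.05],
    [0.85,0,-0.05],
    [0.95,0,-0.05]
  ],
  "yaw": [0,0,0,0,0]
}}

```text
t: 8.78
ee_pos: [611.7, -184.4, 213.4]
ee_rot: [[-0.359, 0.933, 0.002], [0.933, 0.359, -0.001], [-0.001, 0.001, -1.0]]
contact_force: [0.8, -0.8, 0.8]
width: 39.7
gripper_force: 0.5
```

Request:
{"method": "step_arm", "body": {
  "linear": [
    [0.1,0,0],
    [0.2,0,0],
    [0.35,0,0],
    [0.5,0,0],
    [0.65,0,0]
  ],
  "yaw": [0,0,0,0,0]
}}

```text
t: 9.2
ee_pos: [604.3, -166.4, 212.4]
ee_rot: [[-0.358, 0.934, 0.0], [0.934, 0.358, -0.0], [-0.0, 0.0, -1.0]]
contact_force: [0.2, -1.4, 0.5]
width: 39.7
gripper_force: 0.7
```

Request:
{"method": "step_arm", "body": {
  "linear": [
    [0.15,0,0],
    [0.3,0,0],
    [0.45,0,0],
    [0.6,0,0],
    [0.75,0,0]
  ],
  "yaw": [0,0,0,0,0]
}}

```text
t: 9.62
ee_pos: [596.2, -145.3, 212.4]
ee_rot: [[-0.359, 0.934, -0.0], [0.934, 0.359, -0.0], [-0.0, -0.0, -1.0]]
contact_force: [0.2, -0.8, 0.6]
width: 39.7
gripper_force: 0.6
```

```bash
python3 m.py | sed -n 1,4p;python3 to.py 540 0 211 21.2; python3 - <<'E'
from h import *
f=grab('top','t6.png');a=cv2.resize(cv2.imread('pics/t6.png')[145:255,205:365],None,fx=3.5,fy=3.5)
g=grab('scene','s6.png');b=cv2.resize(cv2.imread('pics/s6.png')[160:290,210:345],None,fx=385/130,fy=385/130)[:, :230*2]
h=min(a.shape[0],b.shape[0]);b=b[:h,:240] if 0 else cv2.resize(b,(240,h)) if 0 else b
print(a.shape,b.shape);cv2.imwrite('pics/c6.png',cv2.resize(np.hstack([a[:h],b[:h]]),(800,int(h*800/(a.shape[1]+b.shape[1])))))
E
```

```text
pink
[308.  191.7] [295, 177, 28, 30, 641] [576.7 -98.3] rect [[598.0, -52.0], [624.0, -115.0], [553.0, -143.0], [528.0, -80.0]]
[250.8 212.5] [237, 198, 29, 30, 666] [519.5  46.9] rect [[518.0, 99.0], [571.0, 49.0], [521.0, -3.0], [468.0, 46.0]]
red
t 9.67 pos [ 595.9 -144.1  212.4] head 21.07 units [ 5.153 -0.012  0.05 ] F [-0.4 -0.4  0.5] w 39.9
yaw -0.022
(385, 560, 3) (385, 400, 3)
```

View pics/c6.png

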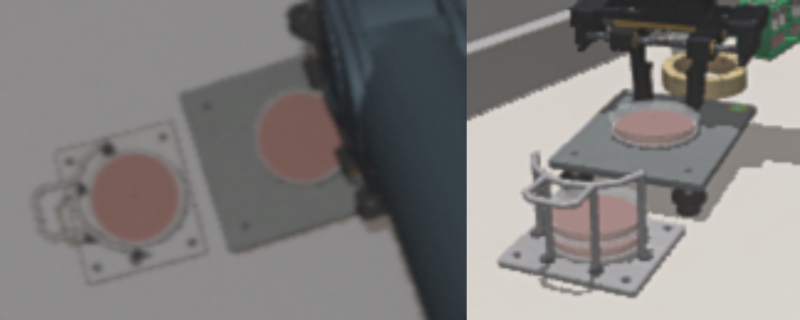

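The dish has followed the fingers and sits at left panel (298,137), still in line with the pile at (135,197). I'll carry on pushing.

Request:
{"method": "step_arm", "body": {
  "linear": [
    [0.1,0,0],
    [0.25,0,0],
    [0.4,0,0],
    [0.55,0,0],
    [0.7,0,0]
  ],
  "yaw": [0,0,0,0,0]
}}

```text
t: 10.18
ee_pos: [588.5, -125.4, 212.3]
ee_rot: [[-0.359, 0.933, -0.0], [0.933, 0.359, 0.0], [0.0, -0.0, -1.0]]
contact_force: [0.3, -0.2, 0.1]
width: 39.9
gripper_force: 0.1
```

Request:
{"method": "step_arm", "body": {
  "linear": [
    [0.15,0,0],
    [0.3,0,0],
    [0.45,0,0],
    [0.6,0,0],
    [0.75,0,0]
  ],
  "yaw": [0,0,0,0,0]
}}

```text
t: 10.6
ee_pos: [580.6, -104.6, 212.4]
ee_rot: [[-0.358, 0.934, -0.0], [0.934, 0.358, 0.0], [0.0, -0.0, -1.0]]
contact_force: [0.8, -0.2, -0.2]
width: 39.8
gripper_force: 0.1
```

Request:
{"method": "step_arm", "body": {
  "linear": [
    [0.15,0,0],
    [0.3,0,0],
    [0.45,0,0],
    [0.6,0,0],
    [0.75,0,0]
  ],
  "yaw": [0,0,0,0,0]
}}

```text
t: 11.02
ee_pos: [572.5, -83.7, 212.4]
ee_rot: [[-0.358, 0.934, -0.0], [0.934, 0.358, 0.0], [0.0, -0.0, -1.0]]
contact_force: [-0.4, -0.8, 0.2]
width: 39.6
gripper_force: 0.1
```

```bash
python3 m.py | sed -n 1,4p;python3 to.py 538.5 3.3 211 21.2; python3 - <<'E'
from h import *
f=grab('top','t7.png');a=cv2.resize(cv2.imread('pics/t7.png')[165:245,205:305],None,fx=4,fy=4)
g=grab('scene','s7.png');b=cv2.resize(cv2.imread('pics/s7.png')[190:290,210:310],(400,400))
cv2.imwrite('pics/c7.png',np.hstack([cv2.resize(a,(400,320)),b[60:380]]))
E
```

```text
pink
[282.7 200.8] [271, 186, 25, 30, 566] [551.6 -33.9] rect [[571.0, 11.0], [597.0, -42.0], [530.0, -75.0], [504.0, -22.0]]
[250.9 212.5] [237, 198, 29, 30, 672] [519.5  46.7] rect [[556.0, 83.0], [558.0, 12.0], [483.0, 10.0], [481.0, 81.0]]
red
t 11.07 pos [572.3 -82.6 212.4] head 21.07 units [ 3.077 -0.021  0.049] F [-1.   1.3  0.5] w 39.7
yaw -0.022
```

View pics/c7.png

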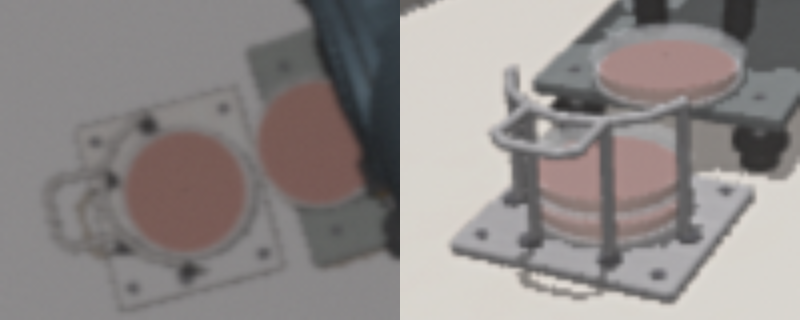

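The dish now overhangs the gap at left panel (310,143), in line with the rods. I'll continue and slow down for the last part.

Request:
{"method": "step_arm", "body": {
  "linear": [
    [0.1,0,0],
    [0.25,0,0],
    [0.4,0,0],
    [0.55,0,0],
    [0.7,0,0]
  ],
  "yaw": [0,0,0,0,0]
}}

```text
t: 11.58
ee_pos: [564.9, -63.9, 212.4]
ee_rot: [[-0.359, 0.933, -0.0], [0.933, 0.359, 0.0], [0.0, -0.0, -1.0]]
contact_force: [0.2, 0.1, 0.3]
width: 39.5
gripper_force: 0.2
```

Request:
{"method": "step_arm", "body": {
  "linear": [
    [0.15,0,0],
    [0.3,0,0],
    [0.45,0,0],
    [0.6,0,0],
    [0.7,0,0]
  ],
  "yaw": [0,0,0,0,0]
}}

```text
t: 12.0
ee_pos: [557.5, -44.2, 212.5]
ee_rot: [[-0.359, 0.933, 0.0], [0.933, 0.359, 0.0], [0.0, 0.0, -1.0]]
contact_force: [0.2, -0.1, 0.6]
width: 39.4
gripper_force: 0.3
```

Request:
{"method": "step_arm", "body": {
  "linear": [
    [0.1,0,0],
    [0.2,0,0],
    [0.3,0,0],
    [0.4,0,0],
    [0.5,0,0]
  ],
  "yaw": [0,0,0,0,0]
}}

```text
t: 12.42
ee_pos: [552.1, -30.6, 212.3]
ee_rot: [[-0.358, 0.934, -0.0], [0.934, 0.358, 0.0], [0.0, -0.0, -1.0]]
contact_force: [-0.3, -0.6, 0.4]
width: 39.6
gripper_force: 0.2
```

Request:
{"method": "step_arm", "body": {
  "linear": [
    [0.1,0,0],
    [0.2,0,0],
    [0.3,0,0],
    [0.4,0,0],
    [0.5,0,0]
  ],
  "yaw": [0,0,0,0,0]
}}

```text
t: 12.83
ee_pos: [546.8, -16.6, 212.4]
ee_rot: [[-0.358, 0.934, -0.0], [0.934, 0.358, -0.0], [-0.0, -0.0, -1.0]]
contact_force: [0.3, -0.7, -0.4]
width: 39.7
gripper_force: 0.2
```

```bash
python3 m.py | sed -n 1,4p;python3 to.py 538.5 3.3 211 21.2; python3 - <<'E'
from h import *
f=grab('top','t8.png');a=cv2.resize(cv2.imread('pics/t8.png')[165:245,205:305],None,fx=4,fy=4)
g=grab('scene','s8.png');b=cv2.resize(cv2.imread('pics/s8.png')[190:290,210:310],(400,400))
cv2.imwrite('pics/c8.png',np.hstack([cv2.resize(a,(400,320)),b[60:380]]))
E
```

```text
pink
[253.8 212.1] [244, 197, 24, 28, 410] [520.6  39.2] rect [[540.0, 79.0], [563.0, 42.0], [498.0, 3.0], [476.0, 40.0]]
[241.9 216.4] [237, 202, 17, 26, 139] [508.8  69.3] rect [[535.0, 95.0], [547.0, 71.0], [484.0, 40.0], [472.0, 64.0]]
red
t 12.88 pos [546.6 -15.9 212.4] head 21.05 units [ 0.695 -0.021  0.048] F [ 0.4 -0.  -0.2] w 39.6
yaw -0.026
```

View pics/c8.png

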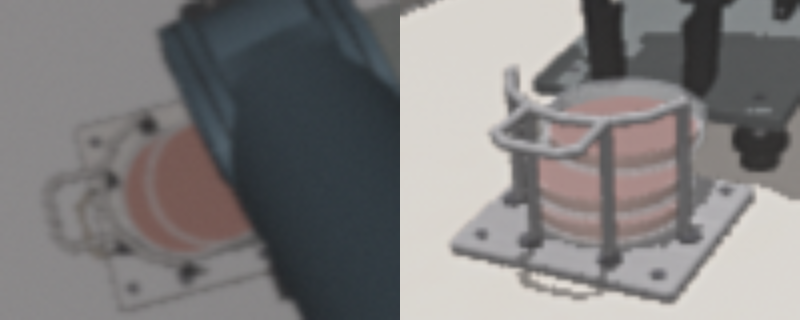

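The dish is entering the rods and lies on the pile, about 20 mm short. I'll ease it home while watching the force.

Request:
{"method": "step_arm", "body": {
  "linear": [
    [0.08,0,0],
    [0.18,0,0],
    [0.28,0,0],
    [0.38,0,0],
    [0.46,0,0]
  ],
  "yaw": [0,0,0,0,0]
}}

```text
t: 13.4
ee_pos: [541.8, -3.5, 212.4]
ee_rot: [[-0.359, 0.933, -0.0], [0.933, 0.359, 0.0], [0.0, -0.0, -1.0]]
contact_force: [0.3, -0.2, 0.4]
width: 39.8
gripper_force: 0.1
```

Request:
{"method": "step_arm", "body": {
  "linear": [
    [0.05,0,0],
    [0.1,0,0],
    [0.15,0,0],
    [0.18,0,0],
    [0.2,0,0]
  ],
  "yaw": [0,0,0,0,0]
}}

```text
t: 13.82
ee_pos: [539.7, 1.7, 212.4]
ee_rot: [[-0.358, 0.934, -0.0], [0.934, 0.358, -0.0], [-0.0, -0.0, -1.0]]
contact_force: [0.3, -0.3, 0.1]
width: 39.5
gripper_force: 0.1
```

```bash
python3 m.py | sed -n 1,4p;python3 to.py 538.5 3.3 211 21.2
```

```text
pink
[245.8 215.3] [237, 200, 22, 27, 340] [511.9  59.6] rect [[531.0, 98.0], [552.0, 67.0], [491.0, 25.0], [470.0, 56.0]]
red
table
t 13.87 pos [539.7   1.7 212.4] head 21.01 units [ 0.063 -0.019  0.046] F [-0.5  0.3 -0.2] w 39.7
yaw -0.032
```

Request:
{"method": "step_arm", "body": {
  "linear": [
    [0.02,0,0],
    [0.04,0,0],
    [0.05,0,0],
    [0.05,0,0],
    [0.05,0,0]
  ],
  "yaw": [0,0,0,0,0]
}}

```text
t: 14.28
ee_pos: [539.2, 3.0, 212.4]
ee_rot: [[-0.358, 0.934, -0.0], [0.934, 0.358, 0.0], [0.0, -0.0, -1.0]]
contact_force: [0.4, -0.1, -0.9]
width: 40.0
gripper_force: 0.1
```

Request:
{"method": "step_arm", "body": {
  "linear": [
    [-0.1,0,0],
    [-0.4,0,0],
    [-0.9,0,0],
    [-1.4,0,0],
    [-2.0,0,0]
  ],
  "yaw": [0,0,0,0,0]
}}

```text
t: 14.7
ee_pos: [561.0, -53.9, 212.4]
ee_rot: [[-0.359, 0.933, -0.0], [0.933, 0.359, 0.0], [0.0, -0.0, -1.0]]
contact_force: [0.1, 0.4, -0.4]
width: 39.7
gripper_force: 0.0
```

Request:
{"method": "step_arm", "body": {
  "linear": [
    [-1.3,0,0],
    [-2.6,0,0],
    [-3.9,0,0],
    [-5.2,0,0],
    [-5.5,0,-0.5]
  ],
  "yaw": [0,0,0,0,0]
}}

```text
t: 15.12
ee_pos: [619.1, -216.3, 224.8]
ee_rot: [[-0.35, 0.937, -0.003], [0.937, 0.35, -0.004], [-0.003, -0.005, -1.0]]
contact_force: [-1.8, -1.2, -0.0]
width: 39.8
gripper_force: 0.0
```

```bash
python3 m.py;python3 to.py 538.5 3.3 211 21.2; python3 - <<'E'
from h import *
f=grab('top','t9.png');a=cv2.resize(cv2.imread('pics/t9.png')[165:245,205:305],None,fx=4,fy=4)
g=grab('scene','s9.png');b=cv2.resize(cv2.imread('pics/s9.png')[190:290,210:310],(400,400))
cv2.imwrite('pics/c9.png',np.hstack([cv2.resize(a,(400,320)),b[60:380]]))
E
```

```text
pink
[250.5 212.3] [236, 198, 30, 30, 682] [520.   47.7] rect [[518.0, 99.0], [572.0, 48.0], [522.0, -5.0], [468.0, 46.0]]
red
table
[309.9 192.8] [267, 155, 91, 77, 4424] [ 575.1 -103.8] rect [[614.0, 14.0], [685.0, -187.0], [538.0, -235.0], [468.0, -37.0]]
[370.2 233.4] [358, 210, 24, 47, 592] [ 474.  -260.5] rect [[530.0, -226.0], [540.0, -259.0], [418.0, -293.0], [409.0, -260.0]]
px [60  5 99] [ 45   5 102] [ 60   5 101] [  5  74 124] [  0   2 138] [165   4 142]
t 15.17 pos [ 620.6 -215.4  229. ] head 20.49 units [ 7.791 -0.012  0.562] F [ 1.9 -1.6  2. ] w 39.2
yaw -0.118
```

View pics/c9.png

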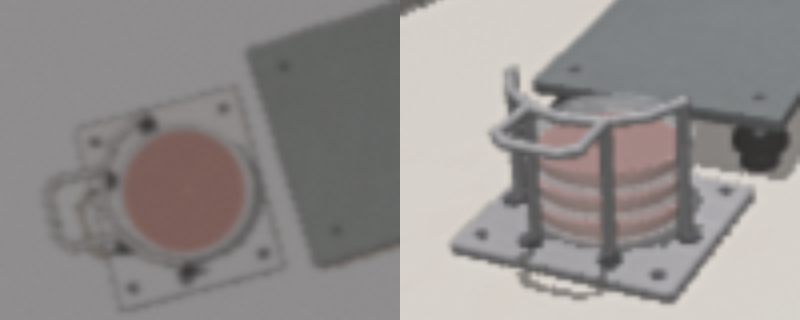

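The dish sits home between the rods at left panel (184,190). It lies flat and concentric with the pile to within 1 mm, and the carrier has not moved. I'll lift clear and hand in.

Request:
{"method": "step_arm", "body": {
  "linear": [
    [0,0,-0.8],
    [0,0,-1.6],
    [0,0,-2.4],
    [0,0,-2.6],
    [0,0,-2.6]
  ],
  "yaw": [0,0,0,0,0]
}}

```text
t: 15.68
ee_pos: [620.4, -205.1, 306.9]
ee_rot: [[-0.361, 0.933, 0.003], [0.933, 0.361, -0.0], [-0.001, 0.002, -1.0]]
contact_force: [0.6, 0.6, -0.2]
width: 39.6
gripper_force: 0.0
```

```bash
python3 -c "
from rig import bot;print(bot.finish_job())"
```

```text
the job is handed in; nothing more can be done
None
```

I handed the job in at about 16 s: the marker lies flat on the bench well clear of the carrier, and the dish was slid home onto the pile, flat and within about 1 mm of the dish below; no verdict came back.

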